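Load the second waffle and shut the iron

ROBOT

A 6-joint arm with a two-finger parallel gripper is mounted at the origin on the work surface. World frame = base frame: x ahead of the robot, y to its left, z up, the work surface at z = 0. Lengths are in mm, angles in rad, forces in N, time in s.
With the tool pointing down it reaches from about 300 to 775 mm from the base axis. Payload 14.6 kg.
Tool frame: the origin (TCP) lies on the centre line of the jaws, within the pads' length; the fingertips stand 19 mm ahead of it and the grasp point (between the pads) is the TCP (bot.tip_reach is the distance from the TCP to the fingertips, in mm); z points along the fingers, y is the line along which they close (so a half turn about z gives the same grasp; the last joint's range is limited). The gripper opens to 85 mm and grips with 20 to 120 N. Pads are 22 mm wide; open, the fingers measure 114 mm over their backs; the gripper's body (76 mm by 85 mm) begins 54 mm behind the grasp point. The pads swing forward as they close: fully open they stand 13 mm farther back than shut.
Start: joints at [-1.242, 0.3, 1.521, -0, 1.321, -0.067], TCP at [212.043, -507.472, 250.281] pointing down, gripper open.
Joint ranges: [-3.03, 3.03], [-0.79, 2.21], [0.23, 2.52], [-1.04, 4.18], [0, 3.07], [-2.55, 2.55]. Speed limits (rad/s): [2.22, 2.22, 2.57, 3.14, 3.14, 3.14].

INTERFACE

Orientations are given as a unit quaternion [w, x, y, z].
In Python, from rig import bot gives the robot as it stands. Calls block until the motion is done:
- bot.move_to(position, orientation): joint-space move of the TCP to a pose.
- bot.servo_line(position, attitude=None, speed=150, until_force=None): straight line of the TCP; attitude=None keeps the orientation; speed is the mean speed in mm/s. With until_force (N) it stops when the force on the tool has changed by that much, and returns True; else False.
- bot.move_joints(angles): joint-space move.
- bot.move_gripper(opening, grip_force=None): finger opening in mm; grip_force is the grip in N (None keeps the last); returns when the fingers have stopped.
- bot.dwell(seconds).
- bot.ik(position, orientation): joint angles nearest the present ones, or None.
- bot.read_state(): the state.
- bot.read_camera(name): name is "side" or "top"; returns a dict with "image" (420x560x3 uint8, blue, green, red), "depth" (420x560 float32, mm along the optical axis (not along the pixel's ray), 0 where there is no reading), "fovy" (degrees; the focal length in pixels is half the picture's height over the tangent of half this angle, whatever the lens; pixels are square), "cx", "cy" (the principal point, pixels), "k1" (the pictures are not rectified: a ray, as slopes to the right and down, at radius r is drawn at 1 + k1 r^2 times it, then the intrinsics apply), "eye" and "attitude" of the camera in the world. Camera axes: x right, y down, z forward; pixel columns grow to the right and rows downward; lengths in mm; the calibration is good to about 2 mm. A picture is of the moment at which its call begins.
A pose or a line that the arm cannot do raises bot.MotionError and nothing moves.
- bot.finish_job(): hands the job in; it is judged then, once.
The state is a dict: "clock": time; "joint_positions": joint angles; "qvel": joint speeds; "effort": joint torques, N m; "ee_pos": TCP position; "tool_rot": TCP orientation; "ft_force": force on the tool from outside, world axes, zero at the start; "moment": the same for the moment, N m; "grip_width": finger opening in mm; "grip_force": force on a finger pad.
Only numpy, scipy, OpenCV 4.12 (cv2) and the standard library are available. Lean on these libraries where they do the work, as an engineer would, in place of code of your own. Each camera call takes 0.05 s, during which the arm holds its last target. There are 200 camera calls.

TASK

Take the deep-frozen rectangular waffle from the wire rack and lay it flat, not dropped, into the free well of the open waffle iron so that it sits right down on the well's floor, then let go of it and swing the lid fully shut. Leave the waffle that is already in the iron, the round waffle and everything else on the table where they are.

Things in the scene. Friction and masses are not known exactly. Their poses are not given: they have to be found in the camera images.
- waffle: the waffle to load: hard-frozen, golden, rectangular block 100 (its x) x 62 (its y) x 28 mm high with 5 x 3 square pockets in both faces, 60 to 130 g, loose, lying flat on the wire rack. Origin: centre of its underside, z up.
- waffle_center (a point): the middle of that waffle, 14 mm above its underside; axes as the waffle's.
- free_well_floor (a point): the empty well of the iron (left or right): centre of its floor; x along its long side towards the hinge, z up. Floor 104 (x) x 66 (y) mm, 11 mm deep, walls sloping out to a mouth of 109 x 71 mm. A seated waffle lies along x, either way round, 2 mm free all round, its underside on the floor, 17 mm proud of the lower plate; the floor's studs enter its pockets and do not carry it.
- waffle_in: an equal waffle already seated in the other well, its centre 104 mm to one side (along y) of the free well's centre: 42 mm lie between the facing long sides of two seated waffles. Origin: centre of its underside.
- waffle_in_center (a point): the middle of the waffle already in the iron, 14 mm above its underside; axes as the waffle's.
- iron: white two-well waffle iron with black plates, fixed on the table; base 196 (x) x 236 (y) mm, lower plate's top face 72 mm above the table. Origin: underside, midway between the wells (their centres at x = 0, y = +52 and -52 mm). Its x points from the front (dial, towards the robot) to the hinge at the back.
- iron_lid (a joint): the iron's lid: 0 = shut, 1.45 to 1.65 rad = standing open at the start, stop at 1.9. A stiff hinge: the lid stays wherever it is left, takes up to about 8 N at the handle to move, and must be led all the way to 0. A waffle not down in its well blocks it. Shut, its top face is 122 mm above the table.
- lid_hinge (a point): centre of the lid's hinge line, 96 mm behind the well centres and 72 mm above the table; the line runs along the iron's y, axes as the iron's. The handle goes round it at 212 mm.
- lid_handle (a point): centre of the handle bar at the lid's free edge: black round bar, 15 mm thick, 140 mm long, parallel to the hinge, its axis 36 mm off the lid's edge, on two arms 124 mm apart. Lid open: on top, can be pinched from above across the bar, which can turn between the fingers. Lid shut: 210 mm in front of the hinge, 28 mm above the hinge, 100 mm above the table. Axes turn with the lid (shut: as the iron's).
- rack: steel wire cooling rack, 200 (x) x 260 (y) mm, fixed, top 18 mm above the table. Origin: centre of its foot plane.
- round_waffle: bystander: round waffle, 92 mm in diameter, 20 mm thick, loose on the same rack. It does not fit the wells. Origin: centre of its underside.
- sugar_shaker: bystander: steel shaker, 58 mm in diameter, 120 mm high, loose. Origin: centre of its underside.
- mug: bystander: white mug, 76 mm in diameter, 85 mm high, loose. Origin: centre of its underside.
- jam_jar: bystander: amber jar with red cap, 68 mm in diameter, 90 mm high, loose. Origin: centre of its underside.
- beaker: bystander: yellow plastic cup, 76 mm in diameter, 100 mm high, loose. Origin: centre of its underside.
Things that resemble listed ones, but are neither listed nor needed, are in the scene too. What is shaped like the waffle but purple or red is not meant.

How it is judged (in metres and radians):
On the way:
1. with the lid still open, the rectangular waffle lies flat on the floor of the free well, let go (horizontal distance between waffle_center and free_well_floor below 0.006 m and z of waffle_center in the frame of free_well_floor between 0.011 and 0.017 m and angle between the z axis of waffle and the z axis of free_well_floor, either way round below 0.06 rad and angle between the x axis of waffle and the x axis of free_well_floor, either way round below 0.1 rad and contact force between the fingers and waffle below 0.05 N and value of joint iron_lid above 0.8 rad), for 0.2 s.
At the end, for the whole second after the job is handed in: Lid shut (within 0.035 rad); rectangular waffle at rest in the formerly free well: centre within 6 mm, height within 3 mm of seated, flat within 0.06 rad, in line within 0.1 rad; the other waffle within 8 mm of its start. It was laid in and let go while the lid was open (value of joint iron_lid below 0.035 rad and horizontal distance between waffle_center and free_well_floor below 0.006 m and z of waffle_center in the frame of free_well_floor between 0.011 and 0.017 m and angle between the z axis of waffle and the z axis of free_well_floor, either way round below 0.06 rad and angle between the x axis of waffle and the x axis of free_well_floor, either way round below 0.1 rad and distance of waffle_in_center from where it was at the start of the episode below 0.008 m and linear speed of waffle below 0.02 m/s); the robot touches nothing.
It fails at once if the rectangular waffle is dropped or thrown (faster than 0.5 m/s out of the fingers) (linear speed of waffle above 0.5 m/s and contact force between the fingers and waffle below 0.05 N).
It fails at once if the waffle already in the iron is lifted or shoved out of its well (more than 8 mm) (distance of waffle_in_center from where it was at the start of the episode above 0.008 m).
It fails at once if a bystander is moved more than 40 mm (distance of any of round_waffle, sugar_shaker, mug, jam_jar, beaker from where it was at the start of the episode above 0.04 m).
It also fails if it takes over 69 s, if anything falls off the work surface, if the arm or the gripper's body presses on something with over 40 N, if the wrist force passes 120 N, or if a joint passes its speed limit or range.

## Working session

There is one attempt and no reset: what is moved stays moved. The work goes in short steps, each a Python script; the robot and the scene stay as the last script left them, time stands still between calls to the robot, and variables do not carry over. Pictures are saved under pics/ and viewed, at most 10 in all, crops included, and the job is handed in when it is done.

```bash
mkdir -p pics; ls; python3 - <<'E'
from rig import bot
import cv2,pickle
d={}
for n in("top","side"):
    c=bot.read_camera(n);d[n]=c;cv2.imwrite(f"pics/{n}0.png",c["image"])
    print(n,{k:c[k] for k in c if k not in("image","depth")},c["depth"].min(),c["depth"].max())
pickle.dump(d,open("cam0.pkl","wb"))
E
```

```text
pics
top {'fovy': 49.444233892418836, 'cx': 280.03893675794234, 'cy': 207.9089408273346, 'k1': -0.040944228612540684, 'eye': array([ 314.70158827,  -16.60923029, 1245.05984084]), 'attitude': array([ 0.06742114, -0.70405726,  0.70512531, -0.05055753])} 0.0 2247.0537
side {'fovy': 47.39897711199672, 'cx': 277.4590400720384, 'cy': 211.05263369201515, 'k1': -0.04031101590862711, 'eye': array([-136.47553118,  891.12105595,  713.6330029 ]), 'attitude': array([ 0.14920765, -0.2485104 ,  0.82665432, -0.48230933])} 0.0 3998.5957
```

View pics/top0.png

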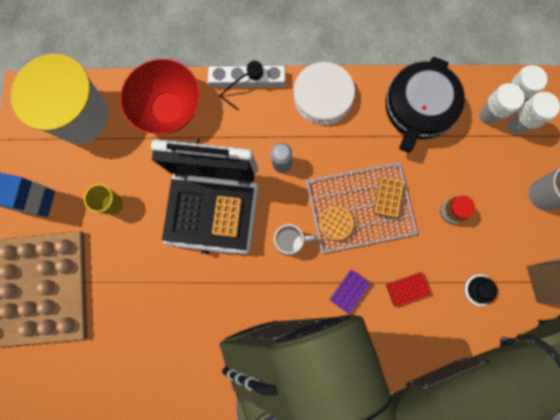

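View pics/side0.png

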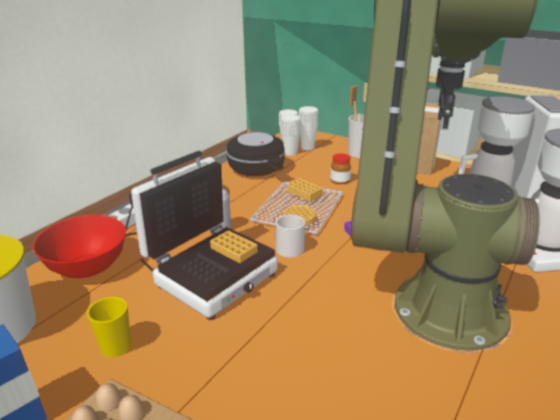

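Candidates (top view):
- Golden rectangle on the rack (390,197): this one fits the description.
- Seated waffle in the iron (227,216), round waffle (336,223), purple block (350,291) and red block (408,289): none of these is meant.

The free well is the left one in the picture (189,212), the +y side. The lid stands open with its handle at the top, around (205,148). Next I'll measure.

```bash
cat >h.py <<'E'
import numpy as np,cv2
from scipy.spatial.transform import Rotation as R
def rot(q): return R.from_quat(np.roll(q,-1)).as_matrix()
def K(c):
    f=c["image"].shape[0]/2/np.tan(np.radians(c["fovy"]/2)); return f
def rays(c,uv):
    f=K(c); p=(np.asarray(uv,float)-[c["cx"],c["cy"]])/f
    s=p.copy()
    for _ in range(8): s=p/(1+c["k1"]*(s**2).sum(1,keepdims=True))
    return np.c_[s,np.ones(len(s))]
def pts(c,uv,d): return c["eye"]+(rays(c,uv)*np.asarray(d)[:,None])@rot(c["attitude"]).T
def plane(c,uv,z):
    r=rays(c,uv)@rot(c["attitude"]).T; return c["eye"]+r*((z-c["eye"][2])/r[:,2])[:,None]
def cloud(c):
    v,u=np.mgrid[0:420,0:560]; uv=np.c_[u.ravel(),v.ravel()]
    P=pts(c,uv,c["depth"].ravel()); P[c["depth"].ravel()<=0]=np.nan
    return P.reshape(420,560,3)
def rect(P):
    r=cv2.minAreaRect(P[:,:2].astype(np.float32)); b=cv2.boxPoints(r)
    e=[b[1]-b[0],b[2]-b[1]]; L=max(e,key=np.linalg.norm)
    return np.round(r[0],1),np.round(sorted(r[1]),1),np.degrees(np.arctan2(L[1],L[0]))%180
E
python3 - <<'E'
from h import *; import pickle
from rig import bot
print("tip",bot.tip_reach)
d=pickle.load(open("cam0.pkl","rb"))
for n in d:
    c=d[n];X=cloud(c);hsv=cv2.cvtColor(c["image"],cv2.COLOR_BGR2HSV)
    t=np.nan_to_num(X); tab=t[(hsv[...,0]<12)&(hsv[...,1]>180)&(np.abs(t[...,2])<30)]
    print(n,"table z",np.median(tab[:,2]) if len(tab) else None)
    # golden
    m=cv2.inRange(hsv,(13,90,90),(26,255,255))
    k,l,s,ce=cv2.connectedComponentsWithStats(cv2.morphologyEx(m,cv2.MORPH_CLOSE,np.ones((5,5))))
    for i in range(1,k):
        if s[i,4]<150: continue
        Q=X[l==i]; Q=Q[np.isfinite(Q[:,2])]
        print(n,ce[i].round(),s[i,4],"z pct",np.percentile(Q[:,2],[5,50,90,98]).round(1),np.median(Q,0).round(1))
        zt=np.percentile(Q[:,2],95); T=Q[Q[:,2]>zt-7]; print("   top pts",len(T),*rect(T))
        ys,xs=np.where(l==i); hull=cv2.convexHull(np.c_[xs,ys].astype(np.float32))[:,0]
        for z in (46,89): print("   ray z",z,*rect(plane(c,hull,z)))
cc=cv2.resize(d["top"]["image"][130:255,150:450],None,fx=2.66,fy=2.66,interpolation=cv2.INTER_CUBIC)
cv2.imwrite("pics/crop.png",cc)
E
```

```text
tip 19.0
top table z 14.65220928889562
top [249. 245.] 124637 z pct [ -3.6   0.8  32.7 176.6] [395.  173.7   0.8]
   top pts 7265 [486.5  31.6] [ 801.6 1445.6] 88.2108
   ray z 46 [487.3  23.9] [1006.2 1580.6] 91.19059
   ray z 89 [481.1  22.5] [ 970.1 1523.9] 91.19059
top [554.  79.] 310 z pct [-3.8  0.1  3.3  5.2] [ 9.030e+02 -7.859e+02  1.000e-01]
   top pts 275 [ 893.7 -783.3] [46.  97.6] 178.66655
   ray z 46 [ 874.2 -750.3] [42.9 93.8] 173.39923
   ray z 89 [ 854.2 -724. ] [41.3 90.5] 173.39923
top [226. 216.] 1055 z pct [69.6 85.  90.3 92. ] [490.7 151.2  85. ]
   top pts 564 [491.2 149. ] [ 62.7 100.6] 174.01552
   ray z 46 [496.3 156.3] [ 70.  109.9] 173.31451
   ray z 89 [489.8 150.1] [ 67.5 105.9] 173.31451
side table z 18.06630811370684
side [432. 156.] 1704 z pct [ -3.4  36.  197.8 301.4] [ 276.8 -666.6   36. ]
   top pts 144 [ 175.3 -322.1] [ 80.3 809.8] 106.22203
   ray z 46 [ 300.4 -859.4] [141.2 780.1] 106.275955
   ray z 89 [ 272.3 -746.6] [132.1 729.9] 106.275955
side [289. 327.] 82009 z pct [-2.5  0.1  3.2 81.1] [3.025e+02 2.507e+02 1.000e-01]
   top pts 4992 [587.5  45.5] [ 956.  1109.8] 141.9897
   ray z 46 [455.1  59.4] [1153.  1353.1] 147.83096
   ray z 89 [417. 113.] [1078.8 1266. ] 147.83098
side [216. 149.] 220 z pct [-733.4 -692.1 -666.1 -658.1] [ 2216.5 -1750.6  -692.1]
   top pts 26 [1488.9 -840.9] [ 232.1 2626.5] 127.766266
   ray z 46 [ 975.1 -391.3] [ 58.9 232.4] 91.175026
   ray z 89 [ 903.5 -308.7] [ 55.1 217.4] 91.17504
side [120. 194.] 262 z pct [-713.  -674.6 -659.  -654.6] [2214.2 -790.4 -674.6]
   top pts 61 [2210.6 -819.9] [ 28.9 505.8] 89.09064
   ray z 46 [979.7  60. ] [ 56.8 245.3] 89.386665
   ray z 89 [907.8 113.5] [ 53.1 229.5] 89.38666
side [ 21. 249.] 331 z pct [-732.2 -657.2  176.1  178. ] [2204.9 -121.6 -657.2]
   top pts 142 [756. 532.] [ 43.7 165. ] 150.24617
   ray z 46 [957.2 439.6] [108.2 213.2] 142.57233
   ray z 89 [884.4 453.7] [100.2 201.5] 150.77211
```

View pics/crop.png

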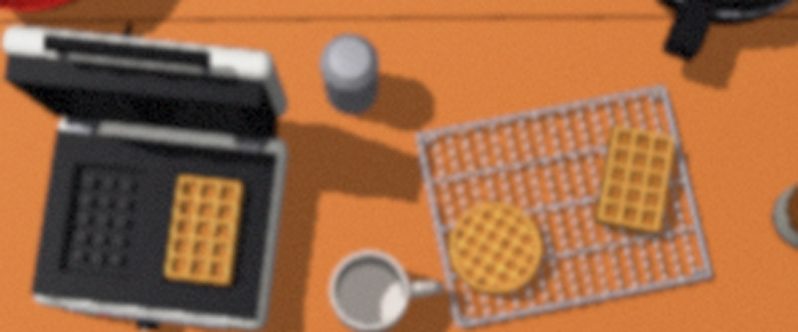

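The crop confirms the choice: golden, rectangular, 3x5 pockets, at crop (637,178), lying on the rack. I'll segment by height from here.

```bash
cat >>h.py <<'E'
def cen(c,X,roi,zlo,zhi,extra=None):
    "height-band segmentation in a world xy roi; pixel mask -> largest blob -> points"
    t=np.nan_to_num(X,nan=-999); m=(t[...,2]>zlo)&(t[...,2]<zhi)&(t[...,0]>roi[0])&(t[...,0]<roi[1])&(t[...,1]>roi[2])&(t[...,1]<roi[3])
    if extra is not None: m&=extra
    k,l,s,_=cv2.connectedComponentsWithStats(cv2.morphologyEx(m.astype(np.uint8),cv2.MORPH_CLOSE,np.ones((3,3))))
    i=1+np.argmax(s[1:,4]); return t[(l==i)&m],(l==i).astype(np.uint8)
def trim(P,a=1.0):
    "oriented box from trimmed extents along the PCA/minrect axes"
    _,_,ang=rect(P); th=np.radians(ang); B=np.array([[np.cos(th),np.sin(th)],[-np.sin(th),np.cos(th)]])
    q=P[:,:2]@B.T; lo,hi=np.percentile(q,[a,100-a],axis=0)
    return ((lo+hi)/2@B).round(1),(hi-lo).round(1),round(ang,1)
E
python3 - <<'E'
from h import *; import pickle
d=pickle.load(open("cam0.pkl","rb"))
for n in d:
    c=d[n];X=cloud(c);im=c["image"].astype(int);hsv=cv2.cvtColor(c["image"],cv2.COLOR_BGR2HSV)
    gold=(hsv[...,0]>10)&(hsv[...,0]<28)&(hsv[...,1]>80)
    for name,roi,z in(("waffle",(420,600,-330,-150),(38,56)),("seated",(400,580,90,210),(80,100))):
        P,m=cen(c,X,roi,*z,gold); print(n,name,len(P),"zmed",np.median(P[:,2]).round(1),trim(P,.5),rect(P))
        ct=max(cv2.findContours(m,0,2)[0],key=cv2.contourArea)[:,0]
        print("   ray", rect(plane(c,ct,46 if name=="waffle" else 89)))
    P,m=cen(c,X,(370,620,80,340),62,80); print(n,"plate",len(P),"z",np.median(P[:,2]),trim(P,.5),rect(P))
    # lid
    P,m=cen(c,X,(500,750,60,360),120,330); print(n,"lid",len(P),np.percentile(P,[1,50,99],axis=0).round(1).tolist())
    P,m=cen(c,X,(500,750,60,360),265,330); print(n,"lidtop",len(P),np.percentile(P,[1,50,99],axis=0).round(1).tolist(),trim(P))
    for nm,roi,z in (("mug",(350,520,-20,80),(75,95)),("shaker",(540,700,-30,80),(100,130)),("round",(400,520,-150,-30),(32,48))):
        P,m=cen(c,X,roi,*z);print(n,nm,trim(P))
E
```

```text
top waffle 670 zmed 45.0 (array([ 547.9, -277.7]), array([99.5, 62.3]), np.float32(168.2)) (array([ 547.8, -277.9]), array([ 62.9, 100.3]), np.float32(168.24794))
   ray (array([ 547.7, -277.2]), array([ 63.2, 100.9]), np.float32(168.09859))
top seated 726 zmed 87.3 (array([490.8, 149. ]), array([99.1, 62.1]), np.float32(173.5)) (array([491.2, 149.1]), array([ 63.1, 100.4]), np.float32(173.49272))
   ray (array([490.4, 148.3]), array([ 62.7, 100.2]), np.float32(173.28775))
top plate 4141 z 72.02193966135269 (array([504.3, 200. ]), array([221.9, 174.2]), np.float32(83.6)) (array([505.8, 200.5]), array([177.6, 224.1]), np.float32(83.58711))
top lid 2695 [[574.3, 70.8, 126.4], [600.7, 182.3, 249.4], [636.1, 299.6, 292.3]]
top lidtop 419 [[597.0, 119.0, 280.6], [607.3, 189.9, 289.0], [620.0, 256.6, 293.9]] (array([608.3, 187.7]), array([138. ,  14.4]), np.float32(84.4))
top mug (array([431.5,   2.4]), array([74. , 43.4]), np.float32(179.8))
top shaker (array([651.1,   6.9]), array([52.5, 54.2]), np.float32(0.2))
top round (array([ 476.5, -121.8]), array([83.7, 55.9]), np.float32(179.7))

[... 407 characters left out ...]
   ray (array([482.5, 159.8]), array([ 68.1, 106.7]), np.float32(173.06013))
side plate 3552 z 71.27608018238163 (array([503.3, 204.1]), array([221.7, 179.7]), np.float32(83.5)) (array([508.9, 202.7]), array([194.8, 225.9]), np.float32(83.53907))
side lid 5429 [[571.3, 85.7, 122.4], [599.1, 208.2, 205.3], [636.4, 307.8, 289.2]]
side lidtop 396 [[593.5, 126.0, 266.6], [604.8, 199.7, 285.0], [619.5, 262.0, 290.7]] (array([606.6, 193.6]), array([137.1,  15.1]), np.float32(83.8))
side mug (array([429.1,   6.4]), array([75. , 51.1]), np.float32(0.7))
side shaker (array([630.1,   3.7]), array([37.5, 16.1]), np.float32(128.3))
side round (array([ 475.1, -125.2]), array([88., 49.]), np.float32(0.1))
```

```bash
cat >>h.py <<'E'
def down(yawdeg,flip=0):
    q=(R.from_euler('z',yawdeg+180*flip,degrees=True)*R.from_euler('x',180,degrees=True)).as_quat(); return np.roll(q,1)
E
python3 - <<'E'
from h import *; import pickle
from rig import bot
d=pickle.load(open("cam0.pkl","rb"))
for n in d:
    c=d[n];X=cloud(c); P,m=cen(c,X,(430,575,205,300),50,67); print(n,"floor",len(P),np.median(P[:,2]).round(1),trim(P,.5),rect(P),P.mean(0).round(1))
for y in(-11.8,-6.5,83.5):
  for f in(0,1):
    j=bot.ik([547.9,-277.6,150] if y==-11.8 else ([502.6,252.1,200] if y==-6.5 else [608,188,380]),down(y,f)); print(y,f,None if j is None else np.round(j,2))
E
```

```text
top floor 861 61.6 (array([503.8, 253.7]), array([106.3,  68.4]), np.float32(173.2)) (array([503.1, 255.1]), array([ 71.7, 121.3]), np.float32(173.17973)) [503.5 254.1  61.6]
side floor 538 62.9 (array([506.2, 249.6]), array([99.1, 64.5]), np.float32(175.6)) (array([505.6, 249.7]), array([ 65.7, 101.8]), np.float32(175.60318)) [506.9 249.5  63.1]
-11.8 0 [-0.53  0.53  1.43 -0.    1.17  1.25]
-11.8 1 [-0.53  0.53  1.43  0.    1.17 -1.89]
-6.5 0 [ 0.4   0.37  1.55 -0.    1.22  2.08]
-6.5 1 [ 0.4   0.37  1.55  0.    1.22 -1.06]
83.5 0 [ 0.24  0.45  1.02 -0.    1.67  0.36]
83.5 1 None
```

```bash
python3 - <<'E'
from h import *
from rig import bot
q=down(-11.8,1)
bot.move_gripper(85)
bot.move_to([547.9,-277.6,150],q)
bot.servo_line([547.9,-277.6,75],speed=120)
print(bot.servo_line([547.9,-277.6,49],speed=40,until_force=8),bot.read_state()["ee_pos"])
w=bot.move_gripper(50,40); s=bot.read_state(); print(w,s["grip_width"],s["grip_force"],s["ft_force"],s["ee_pos"],s["clock"])
f0=np.array(s["ft_force"])
bot.servo_line([547.9,-277.6,160],speed=80); bot.dwell(.3)
s=bot.read_state(); print(s["grip_width"],s["grip_force"],np.array(s["ft_force"])-f0,s["clock"])
for n in("top","side"):
    c=bot.read_camera(n); cv2.imwrite(f"pics/{n}1.png",c["image"])
    X=cloud(c)
    hsv=cv2.cvtColor(c["image"],cv2.COLOR_BGR2HSV);gold=(hsv[...,0]>10)&(hsv[...,0]<28)&(hsv[...,1]>80)
    try: P,m=cen(c,X,(450,650,-380,-180),120,175,gold);print(n,len(P),np.percentile(P,[2,50,98],axis=0).round(1).tolist())
    except Exception as e: print(e)
cv2.imwrite("pics/s1crop.png",cv2.resize(c["image"][100:240,230:430],None,fx=4,fy=4,interpolation=cv2.INTER_CUBIC))
E
```

```text
False [ 548.00424422 -277.66084953   49.15384943]
False 60.88315306581542 44.080840945243835 [-0.98364362 -0.11471379  5.15622472] [ 548.13164662 -277.71933856   49.55781402] 3.8417
61.07846756926071 43.427855372428894 [ 0.07496718 -0.69936864 -6.14644875] 5.6833
top 6 [[593.1, -258.1, 137.5], [597.2, -256.4, 145.7], [599.8, -255.7, 152.9]]
side 492 [[492.9, -308.2, 128.6], [530.0, -255.9, 150.3], [595.9, -234.8, 160.8]]
```

View pics/s1crop.png

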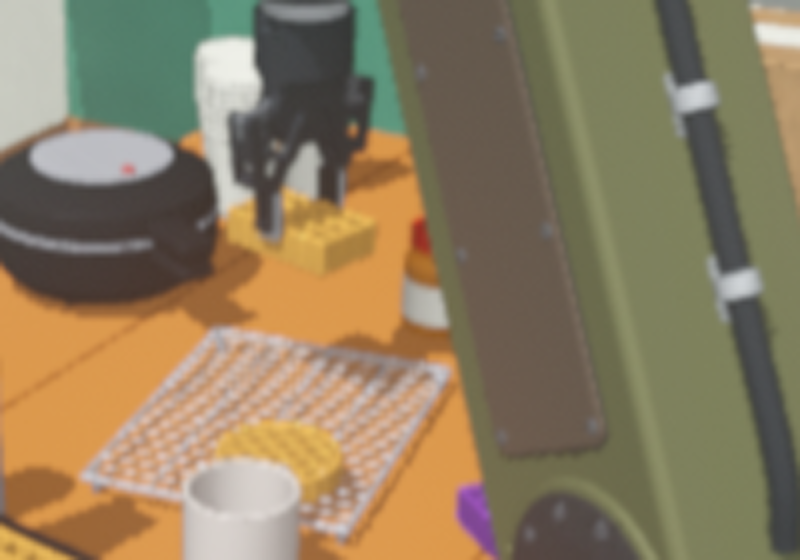

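The side crop shows the waffle held about at its middle, near crop (300,235), roughly level, and the round waffle undisturbed. I'll carry it in front of the lid and check its pose at hover.

```bash
python3 - <<'E'
from h import *
from rig import bot
q=down(-6.5,1)
bot.servo_line([450,-230,220],speed=150)
bot.move_to([400,180,220],q)
bot.servo_line([503.2,252.8,150],speed=120); bot.dwell(.3)
s=bot.read_state(); print(s["ee_pos"],s["grip_width"],s["grip_force"],s["clock"])
for n in("top","side"):
    c=bot.read_camera(n); cv2.imwrite(f"pics/{n}2.png",c["image"]); X=cloud(c)
    hsv=cv2.cvtColor(c["image"],cv2.COLOR_BGR2HSV);gold=(hsv[...,0]>8)&(hsv[...,0]<28)&(hsv[...,1]>80)
    try:
        P,m=cen(c,X,(420,590,190,320),105,165,gold);print(n,len(P),np.percentile(P,[1,50,99],axis=0).round(1).tolist())
        T=P[P[:,2]>139]; T=P[P[:,2]>np.percentile(P[:,2],97)-10]
        A=np.c_[T[:,:2]-[503,253],np.ones(len(T))]; print(len(T),np.linalg.lstsq(A,T[:,2],rcond=None)[0],rect(T),trim(T,.5))
    except Exception as e: print(n,e)
cv2.imwrite("pics/s2crop.png",cv2.resize(c["image"][140:310,120:300],None,fx=3.4,fy=3.4,interpolation=cv2.INTER_CUBIC))
E
```

```text
[503.18571453 252.76600382 150.26682034] 60.520576517280645 43.43284070491791 9.9333
top 91 [[523.1, 215.5, 125.6], [540.1, 224.2, 143.9], [551.4, 235.4, 150.7]]
58 [-4.73365754e-02  1.51279306e-02  1.48295981e+02] (array([537.4, 226.7]), array([21. , 27.3]), np.float32(172.99863)) (array([537.4, 226.5]), array([27.1, 20.7]), np.float32(173.0))
side 994 [[448.2, 222.1, 120.4], [483.2, 261.4, 141.6], [549.5, 295.0, 149.7]]
655 [1.33712921e-02 1.58092738e-02 1.44005158e+02] (array([499.5, 258.4]), array([ 81.5, 101.8]), np.float32(172.80107)) (array([499.9, 260.1]), array([98.9, 75.4]), np.float32(172.8))
```

View pics/s2crop.png

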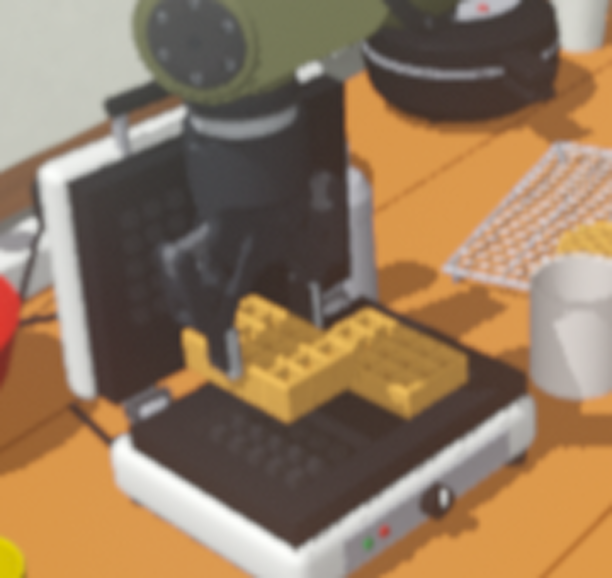

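The waffle is level and in line with the well, and in the top view its visible corner agrees with the TCP to about 1 mm. The neighbouring waffle is untouched. I'll lower it slowly under force watch; it should seat at TCP z≈92.

```bash
python3 - <<'E'
from h import *
from rig import bot
x,y=503.2,253.2
bot.servo_line([x,y,112],speed=60)
f0=np.array(bot.read_state()["ft_force"])
r=bot.servo_line([x,y,91],speed=15,until_force=6)
s=bot.read_state(); print(r,s["ee_pos"],np.array(s["ft_force"])-f0,np.round(s["moment"],2),s["grip_width"],s["clock"])
E
```

```text
True [503.15410948 253.21269965  91.53635823] [-0.30970904 -1.15664164  6.98405612] [-0.15  0.07 -0.03] 60.77449155326146 12.1
```

```bash
python3 - <<'E'
from h import *
from rig import bot
bot.move_gripper(74); bot.dwell(.2)
s=bot.read_state(); print(s["grip_force"],s["ee_pos"])
bot.servo_line([503.2,253.2,150],speed=80)
bot.servo_line([420,250,250],speed=250)
bot.move_to([380,0,330],down(83.5))
bot.dwell(.2)
for n in("top","side"):
    c=bot.read_camera(n); cv2.imwrite(f"pics/{n}3.png",c["image"]); X=cloud(c)
    hsv=cv2.cvtColor(c["image"],cv2.COLOR_BGR2HSV);gold=(hsv[...,0]>10)&(hsv[...,0]<28)&(hsv[...,1]>80)
    for roi in((420,590,205,310),(400,580,90,203)):
        try:
            P,m=cen(c,X,roi,78,110,gold);T=P[P[:,2]>np.median(P[:,2])-4]
            A=np.c_[T[:,:2]-T[:,:2].mean(0),np.ones(len(T))]; print(n,len(P),trim(P,.5),np.linalg.lstsq(A,T[:,2],rcond=None)[0].round(3))
        except Exception as e: print(n,e)
    P,m=cen(c,X,(500,750,60,360),265,330); print(n,"bar",len(P),np.median(P,0).round(1),trim(P))
print(bot.read_state()["clock"])
cv2.imwrite("pics/s3crop.png",cv2.resize(c["image"][140:310,120:300],None,fx=3.4,fy=3.4,interpolation=cv2.INTER_CUBIC))
E
```

```text
0.0 [502.73065743 252.99435092  90.74635024]
top 851 (array([503.4, 251.2]), array([99.7, 62.1]), np.float32(173.4)) [-1.0000e-03  2.0000e-03  8.7492e+01]
top 811 (array([490.9, 148.9]), array([99.1, 61.5]), np.float32(173.4)) [-5.0000e-03  3.0000e-03  8.7511e+01]
top bar 418 [607.3 189.2 289.3] (array([608.4, 188. ]), array([138.5,  14.6]), np.float32(84.0))
side 843 (array([500.4, 256.3]), array([101.1,  61.3]), np.float32(174.0)) [6.0000e-03 6.0000e-03 8.7189e+01]
side 690 (array([487.2, 154.2]), array([99.5, 62. ]), np.float32(173.5)) [ 2.0000e-03 -4.0000e-03  8.5546e+01]
side bar 394 [604.5 199.7 285.1] (array([605.7, 193.7]), array([137.1,  13.8]), np.float32(82.1))
15.475
```

View pics/s3crop.png

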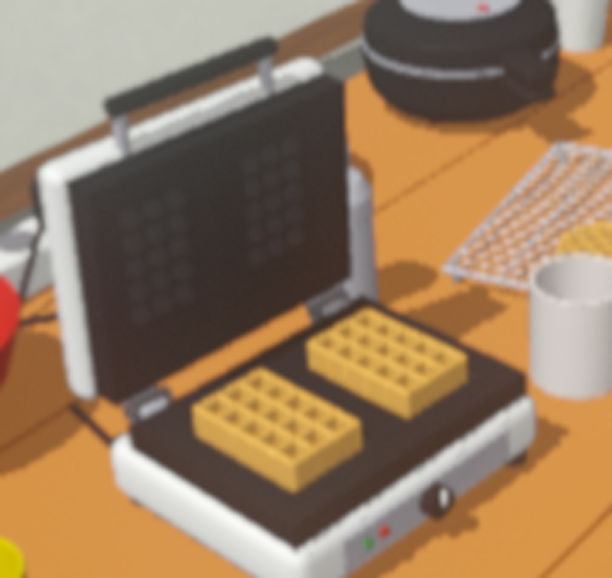

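Both waffles are level at the same height and 103 mm apart, so the waffle is seated. Next: pinch the bar and lead it round the arc.

```bash
cat >lid.py <<'E'
from h import *
from rig import bot
ex=np.array([np.cos(np.radians(-6.5)),np.sin(np.radians(-6.5)),0]); H=np.array([592.5,189.4,72.])
def arc(p): return H+212*(-np.cos(p)*ex+np.sin(p)*np.array([0,0,1]))
E
python3 - <<'E'
from lid import *
q=down(83.5); p0=1.648; a=arc(p0); print(a)
bot.move_gripper(50)
bot.move_to(a+[-30,0,130],q)
bot.servo_line(a+[0,0,60],speed=150)
print(bot.servo_line(a,speed=60,until_force=8))
bot.move_gripper(5,40); s=bot.read_state(); print(s["grip_width"],s["grip_force"],s["ee_pos"],s["ft_force"],s["clock"])
f0=np.array(s["ft_force"])
for p in np.linspace(p0,1.0,7)[1:]:
    bot.servo_line(arc(p),speed=90)
    s=bot.read_state(); print(round(p,2),(np.array(s["ft_force"])-f0).round(1),np.round(s["ee_pos"]-arc(p),1),round(s["grip_width"],1),round(s["clock"],1))
    if np.linalg.norm(np.array(s["ft_force"])-f0)>45: print("STOP");break
E
```

```text
[608.74581829 187.54902281 283.3685106 ]
False
13.744892769747231 38.97054076194763 [608.77077644 187.55186059 283.6931629 ] [ 0.20858435 -0.29522977  2.55865287] 19.1583
1.54 [-2.9 -0.3  7.2] [-0.1  0.1  1. ] 13.3 19.6
1.43 [-3.8 -0.8  6.3] [0.  0.1 0.7] 13.9 20.0
1.32 [-6.5 -0.3  6. ] [-0.2  0.1  0.1] 13.4 20.4
1.22 [-6.7 -0.1  2.3] [-0.1  0.1 -0.2] 13.4 20.8
1.11 [-3.2  2.3 -5.1] [ 0.1  0.1 -0.5] 13.3 21.2
1.0 [-3.3  1.9 -3.4] [-0.1  0.  -0.2] 13.4 21.6
```

```bash
python3 - <<'E'
from lid import *
f0=np.array([0.2,-0.3,2.5])
for p in np.linspace(1.0,0.1326,9)[1:]:
    r=bot.servo_line(arc(p),speed=80)
    s=bot.read_state(); print(round(p,2),(np.array(s["ft_force"])-f0).round(1),np.round(s["ee_pos"]-arc(p),1),round(s["grip_width"],1),round(s["clock"],1))
    if np.linalg.norm(np.array(s["ft_force"])-f0)>45: print("STOP");break
c=bot.read_camera("side"); cv2.imwrite("pics/s4crop.png",cv2.resize(c["image"][140:310,120:300],None,fx=3.4,fy=3.4,interpolation=cv2.INTER_CUBIC))
E
```

```text
0.89 [-2.8  2.6 -6.5] [-0.3  0.  -0.4] 13.5 22.0
0.78 [-1.8  2.7 -6.9] [-0.3  0.  -0.4] 14.0 22.5
0.67 [-1.7  3.5 -8. ] [-0.3  0.  -0.3] 14.0 22.9
0.57 [-1.6  1.2 -7.5] [ 0. -0. -0.] 13.6 23.3
0.46 [-1.1  2.8 -7.8] [ 0. -0. -0.] 13.6 23.8
0.35 [-2.9  1.8 -8.9] [-0.1 -0.   0. ] 13.5 24.2
0.24 [-5.8  2.4 -7.2] [-0.4  0.  -0.1] 13.6 24.6
0.13 [-9.5  3.8 -8.3] [-0.8  0.1 -0.2] 13.5 25.1
```

View pics/s4crop.png

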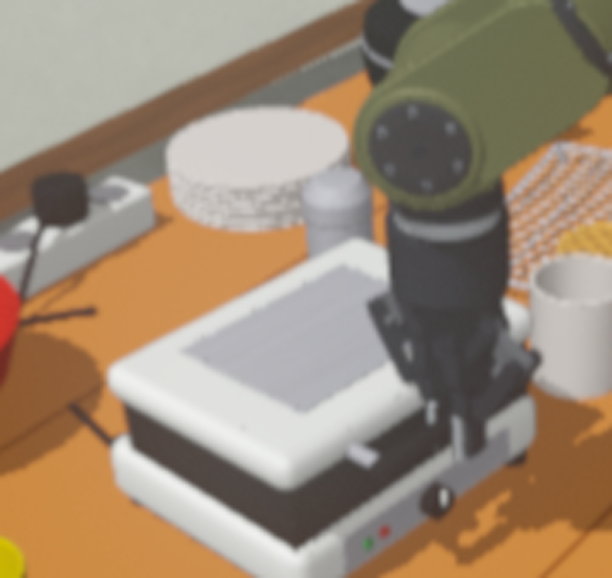

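The lid is led almost shut, with the bar still pinched at crop (455,430). I'll press down until it meets the stop, then again from above with closed fingers.

```bash
python3 - <<'E'
from lid import *
q=down(83.5); s=bot.read_state(); p=np.array(s["ee_pos"])
r=bot.servo_line(p-[0,0,8],speed=20,until_force=20); s=bot.read_state(); print(r,s["ee_pos"],np.round(s["ft_force"],1))
bot.move_gripper(45); e=np.array(bot.read_state()["ee_pos"])
bot.servo_line(e+[0,0,60],speed=120); bot.move_gripper(0)
# press on top of the bar (top at ~107.5) -> tip contact when TCP ~126.5
r=bot.servo_line([e[0],e[1],116],speed=25,until_force=20); s=bot.read_state(); print(r,s["ee_pos"],np.round(s["ft_force"],1))
e=np.array(s["ee_pos"]); bot.servo_line(e+[0,0,120],speed=200); bot.move_to([330,0,330],q); bot.dwell(.2)
for n in("top","side"):
    c=bot.read_camera(n); X=cloud(c); cv2.imwrite(f"pics/{n}5.png",c["image"])
    P,_=cen(c,X,(420,590,90,310),105,160); A=np.c_[(P[:,:2]-[497,200])@ex[:2],np.ones(len(P))]
    print(n,len(P),np.median(P,0).round(1),trim(P),"slope,z",np.linalg.lstsq(A,P[:,2],rcond=None)[0].round(3))
    P,_=cen(c,X,(360,402,140,290),85,125); print(n,"bar",len(P),np.median(P,0).round(1))
print(bot.read_state()["clock"])
E
```

```text
True [382.02868933 213.40403268  94.04529885] [-6.2 -0.5  8.2]
True [374.53313486 213.76854429 125.79877796] [-5.7 -2.3 15.4]
top 5643 [501.6 200.3 122.4] (array([503.7, 199.6]), array([215.5, 163.9]), np.float32(90.0)) slope,z [-1.00000e-03  1.22285e+02]
top bar 364 [384.1 208.  106.3]
side 3642 [494.8 219.1 121.6] (array([502.6, 201.9]), array([213.5, 163.5]), np.float32(89.9)) slope,z [4.00000e-03 1.21473e+02]
side bar 409 [379.6 218.4 104.4]
30.2083
```

The lid's top is level at 122 mm and the bar's top is at 107 mm, so the lid is shut and the arm is clear.

```bash
python3 -c "
from rig import bot
print(bot.finish_job())"
```

```text
the job is handed in; nothing more can be done
None
```

The frozen waffle is seated flat in the free well, released with the lid open, the lid is fully shut, and the job was handed in at about 30 s (no verdict was returned).

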